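# Start and tighten the hold-down screw in the violin blank's clamping fixture

## Task

Take the big steel hold-down screw up and off its peg, put it down the deep well of the clamping fixture and start it in the thread at the bottom with about a quarter turn clockwise. Let go so that it stands alone and straight in its thread, not yet home, then take it afresh and turn it clockwise until its collar sits fully home on the bridge. Let go and leave the bench things around it where they are.

Things in the scene. Friction and masses are not known exactly. Their poses are not given: they have to be found in the camera images.
- screw_grip (a point): Grip centre of the loose steel screw (0.2-0.4 kg), on its axis (z up). Flat upright head: 40 mm wide along y, 10 mm thick along x, 62 mm high from 24 mm below this point, solid in its lowest 30 mm, a hanging slot 16 x 24 mm above. Collar 36 mm across, 8 mm thick, underside 32 mm below this point. It hangs on the peg, head crosswise, tip 30 mm above the bench; same after a half turn.
- screw_lugs (a point): Point on the screw's axis, 107 mm below the grip centre, level with its two thread lugs, which stand out from the 14 mm core to 24 mm across, towards +y and -y (in the plane of the head). The shank above is 24 mm across, tapering to the core 21 to 29 mm above this point; the pointed tip is 17 mm below this point (124 mm below the grip centre).
- peg_ball (a point): Ball, 10 mm across, at the free end of the fixed stand's level steel peg (6 mm thick), 181 mm above the bench. The peg points along this point's -x; the screw hangs about 22 mm behind the ball, the post (top 202 mm above the bench) 80 mm behind. To free the screw lift it 4 to 12 mm, then draw it along -x by 35 mm or more.
- well_mouth (a point): Centre of the well's round mouth in the top of the fixture, 100 mm above the bench, z up. Fixed, its long sides along this point's y: dark wood bridge 60 (x) by 120 mm (y), on a pale blank 75 by 200 mm, on a dark base 100 by 160 mm. The well is 28 mm across, its mouth chamfered 4 mm, 58 mm deep to the thread.
- thread_top (a point): Top of the brass right-hand two-start thread at the well's bottom, 24 mm per turn, bore 16 mm. Put in with its head along y, the screw rests with its collar 10 mm above the bridge, 40 degrees before the thread catches (at other angles: turn on till it does). Clockwise from above it sinks 6 mm a quarter turn, stays where left, and is home (collar on bridge) after 145 to 180 degrees.
- jar: Bystander: small amber jar, 52 mm across, 70 mm high, origin at the centre of its underside. Leave it.
- offcut: Bystander: pale wood off-cut 50 x 90 x 28 mm, origin at the centre of its underside. Leave it.
- chisel: Bystander: chisel lying on the bench, about 220 mm long along its x, origin on the bench under the front end of the handle. Leave it.
Not all that is in view belongs to the job. What is shaped like the part that bears screw_grip but orange or red is not meant.

How it is judged:
By the outcome, as a careful person would: the job done as asked, in the order asked, and still so for the second after the job is handed in, with the robot touching nothing.
It also fails if it takes over 67 s, if anything falls off the work surface, if the arm or the gripper's body presses on something with over 40 N, if the wrist force passes 120 N, or if a joint passes its speed limit or range.

## Robot

A 7-joint arm with a two-finger parallel gripper is mounted at the origin on the work surface. World frame = base frame: x ahead of the robot, y to its left, z up, the work surface at z = 0. Lengths are in m, angles in rad, forces in N, time in s.
With the tool pointing down it reaches from about 0.425 to 1.025 m from the base axis. Payload 9.4 kg.
Tool frame: the origin (TCP) lies midway between the tips of the shut fingers; the grasp point (between the pads) lies 19 mm behind it (grip_depth is the distance from the TCP to the grasp point, in m); z points along the fingers, y is the direction in which the jaws open and shut (so a half turn about z gives the same grasp; the last joint's range is limited). The gripper opens to 93 mm and grips with 3 to 60 N. Pads are 15 mm wide; open, the fingers measure 128 mm over their backs; the gripper's body (75 mm by 188 mm) begins 65 mm behind the grasp point.
Start: joints at [-1.381, 0.599, -0.003, 1.599, 0.002, 0.943, -0.08], TCP at [0.191, 0.699, 0.219] pointing down, gripper open.
Joint ranges: [-2.57, 2.57], [-0.35, 1.97], [-1.29, 1.29], [0.11, 2.56], [-1.05, 4.19], [0.11, 1.86], [-2.63, 2.63]. Speed limits (rad/s): [2.22, 2.22, 3.01, 3.01, 3.14, 3.14, 3.14].

## Interface

Orientations are given as a rotation vector (axis times angle).
In Python, from station import * gives the robot as it stands.
- The arm moves only by the shell command python3 -m crank 'ROWS'. ROWS is JSON, a list of rows, each an object of numbers: "tx", "ty", "tz": the shift along the tool's x, y, z in cm; "spin": the turn about the tool's z in rad; "claw": the closure in counts, from 0 (fully open) to 255 (shut). In form: [{"tx": .., "ty": .., "tz": .., "spin": .., "claw": ..}, ...]. A call has 1 to 8 rows; each row shifts and turns the pose as measured when the row begins, along the tool's axes as they then stand; what a row does not reach is not made up. A row lasts 1/12 s, in which the tool goes at most 41.7 mm and 7.16 degrees, less where a joint would pass 70% of its speed; a pose out of reach is approached as far as the arm can. A call is refused whole if a number of a shift passes 4.17 or a number of a turn 0.125, either way. A call with a gripper value outside its range is refused whole. The fingers move at their own pace and stop on an object; the grip force is fixed at half the most. Time passes only in rows, so rows that do not move let the fingers close. It gives the time, the measured TCP pose, the force and the opening at its end, in the units of the state.
- sense(): the state, without advancing time (a new reading comes with each control period).
- grab_frame(name): name is "scene" or "side" or "wrist"; returns the picture (384x512x3 uint8, red, green, blue); there is no depth.
- calibration(name): a dict with "vfov" (degrees; the focal length in pixels is half the picture's height over the tangent of half this angle, whatever the lens; pixels are square), "cx", "cy" (the principal point, pixels), "dist" ([k1, k2, p1, p2, k3] as OpenCV has them; the pictures are not rectified), "rvec" (rotation vector, rad) and "tvec" (3), from world to camera coordinates, as OpenCV has them. Camera axes: x right, y down, z forward; pixel columns grow to the right and rows downward; lengths in m; the calibration is good to about 2 mm. A picture is of the moment at which its call begins: read the wrist's pose just before it. calibration takes no time and is no camera call; for the wrist camera it gives the pose at the moment of the call.
- close_job(): hands the job in, once; it reports no verdict.
The state is a dict: "clock": time; "joints": joint angles; "dq": joint speeds; "tau": joint torques, N m; "tcp_pos": TCP position; "tool_rot": TCP orientation; "wrist_force": force on the tool from outside, world axes, zero at the start; "wrist_torque": the same for the moment, N m; "width": opening from 0.0 (shut) to 1.0 (fully open).
Only numpy, scipy, OpenCV 4.12 (cv2) and the standard library are available. Lean on these libraries where they do the work, as an engineer would, in place of code of your own. Each camera call takes 0.05 s, during which the arm holds its last target. There are 200 camera calls.

## Working session

There is one attempt and no reset: what is moved stays moved. The work goes in short steps, Python scripts to look and compute and a shell command to move; the robot and the scene stay as the last step left them, time stands still between calls to the robot, and variables do not carry over. Pictures are saved under pics/ and viewed, about 8 in all and at most 12, crops included, and the job is handed in when it is done.

```bash
mkdir -p pics; ls
python3 - <<'E'
from station import *
import cv2,numpy as np
s=sense();print({k:np.round(v,3).tolist() for k,v in s.items()})
for n in("scene","side"):
    print(n,calibration(n)); cv2.imwrite(f"pics/{n}0.png",cv2.cvtColor(grab_frame(n),cv2.COLOR_RGB2BGR))
print(calibration("wrist"))
a=[cv2.imread(f"pics/{n}0.png") for n in("scene","side")]
cv2.imwrite("pics/both.png",np.vstack(a)[:, :] if 0 else cv2.resize(np.hstack(a),(800,300)))
E
```

```text
pics
{'clock': 0.0, 'joints': [-1.381, 0.6, -0.003, 1.6, 0.002, 0.943, -0.08], 'dq': [-0.001, 0.0, -0.001, -0.001, -0.0, 0.001, 0.0], 'tau': [0.001, -76.507, 1.497, -25.236, -0.052, 0.016, 0.0], 'tcp_pos': [0.191, 0.699, 0.218], 'tool_rot': [-0.418, -3.114, 0.002], 'wrist_force': [-0.543, -0.985, 0.737], 'wrist_torque': [0.016, 0.008, 0.022], 'width': 0.999}
scene {'vfov': 43.660662649449506, 'cx': 258.0821572111892, 'cy': 189.1284663366482, 'dist': array([-0.09232542,  0.        ,  0.        ,  0.        ,  0.        ]), 'rvec': array([ 2.51918784,  0.651432  , -0.20404837]), 'tvec': array([-0.51067339, -0.20566911,  1.4708248 ])}
side {'vfov': 57.547296351085045, 'cx': 258.4355888945083, 'cy': 189.244698729321, 'dist': array([-0.03721253,  0.        ,  0.        ,  0.        ,  0.        ]), 'rvec': array([ 2.34577904, -0.65955632,  0.25978498]), 'tvec': array([-0.51824988,  0.27942318,  0.90519464])}
{'vfov': 61.00368048293338, 'cx': 253.44950797228566, 'cy': 190.64912385294562, 'dist': array([0.00257586, 0.        , 0.        , 0.        , 0.        ]), 'rvec': array([-2.32065137, -1.77341292, -0.23480861]), 'tvec': array([-0.72378302, -0.03112393,  0.39012774])}
```

View pics/scene0.png

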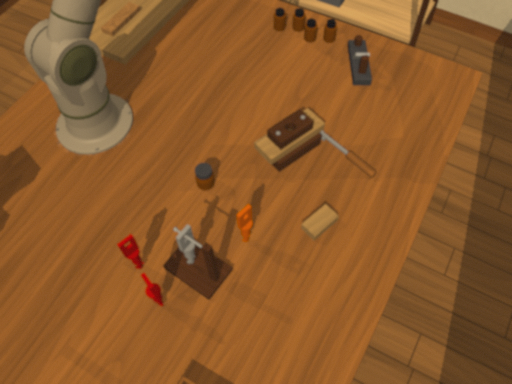

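View pics/side0.png

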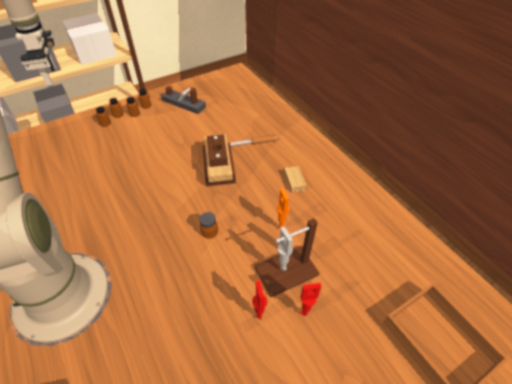

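Both views show the steel screw on its stand (scene ≈(187,245), side ≈(285,248)) and the fixture (scene ≈(292,135), side ≈(218,158)). The red and orange ones are decoys. Next I'll enlarge crops of the stand and fixture.

```bash
cat > h.py <<'E'
from station import *
import cv2,numpy as np
def cam(n):
    c=calibration(n);f=192/np.tan(np.radians(c["vfov"])/2)
    return np.array([[f,0,c["cx"]],[0,f,c["cy"]],[0,0,1]]),c["dist"],cv2.Rodrigues(c["rvec"])[0],np.array(c["tvec"])
def ray(C,uv):
    K,d,R,t=C
    p=cv2.undistortPoints(np.array([[uv]],float),K,d)[0,0]
    v=R.T@np.array([p[0],p[1],1]);return -R.T@t,v/np.linalg.norm(v)
def plane(C,uv,z):
    o,v=ray(C,uv);return o+v*(z-o[2])/v[2]
def tri(C1,a,C2,b):
    o,v=ray(C1,a);p,w=ray(C2,b)
    s=np.linalg.lstsq(np.c_[v,-w],p-o,rcond=None)[0]
    A=o+v*s[0];B=p+w*s[1];return (A+B)/2,np.linalg.norm(A-B)
def proj(C,P):
    K,d,R,t=C;return cv2.projectPoints(np.array([P],float),R,t,K,d)[0][0,0]
E
python3 - <<'E'
import cv2,numpy as np
def crop(n,x,y,w,h,s):
    return cv2.resize(cv2.imread(f"pics/{n}0.png")[y:y+h,x:x+w],None,fx=s,fy=s,interpolation=cv2.INTER_CUBIC)
a=np.hstack([crop("scene",155,215,80,60,5),crop("side",250,215,80,60,5)])
b=np.hstack([crop("scene",250,105,80,60,5),crop("side",180,130,80,60,5)])
cv2.imwrite("pics/crops.png",np.vstack([a,b]))
E
```

```text
(no output)
```

View pics/crops.png

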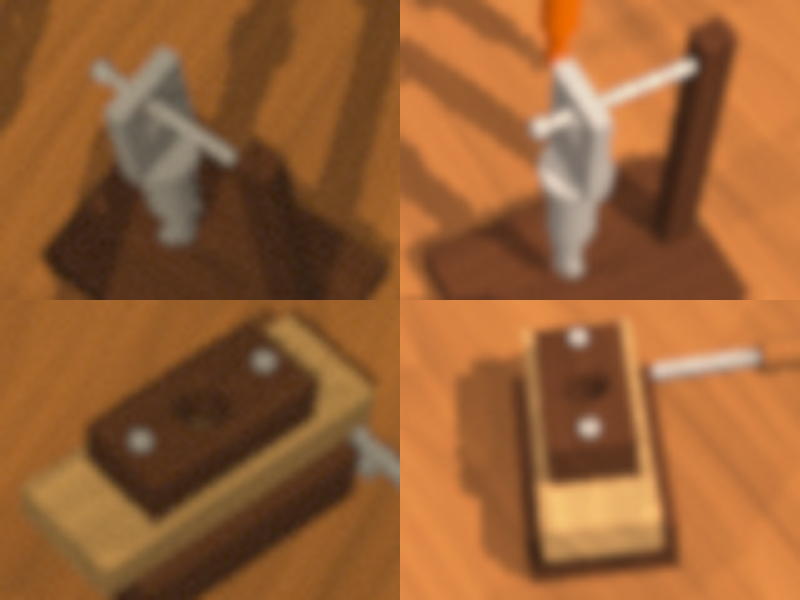

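The crops show these points:
- **Ball:** scene crop (101,71), side crop (137,128).
- **Peg at post:** scene crop (233,158), side crop (292,67).
- **Well mouth:** between two bright pins, at scene (140,140) and (264,61), side (178,38) and (188,128).

Run:
```python
from h import *
S,D=cam("scene"),cam("side")
f=lambda x,y,ox,oy:((x+.5)/5-.5+ox,(y+.5)/5-.5+oy)
ps=lambda x,y:f(x,y,155,215); pd=lambda x,y:f(x,y,250,215)
ws=lambda x,y:f(x,y,250,105); wd=lambda x,y:f(x,y,180,130)
def r(n,a,b,z):
    p,e=tri(S,a,D,b);print(n,p.round(4),"gap",round(e,4),"pl",plane(S,a,z)[:2].round(4),plane(D,b,z)[:2].round(4))
r("ball",ps(101,71),pd(137,128),.181)
r("pegroot",ps(233,158),pd(292,67),.181)
r("headtopL",ps(112,112),pd(206,105),.192) 
r("hole",ws(201,105),wd(187,85),.1)
r("pin1",ws(140,140),wd(188,128),.1)
r("pin2",ws(264,61),wd(178,38),.1)
```

```text
ball [ 0.5089 -0.2418  0.1786] gap 0.0004 pl [ 0.51   -0.2428] [ 0.508  -0.2428]
pegroot [ 0.5876 -0.2536  0.1865] gap 0.0034 pl [ 0.5852 -0.25  ] [ 0.5905 -0.2527]
headtopL [ 0.5336 -0.2618  0.2014] gap 0.0043 pl [ 0.5304 -0.261 ] [ 0.5378 -0.2547]
hole [0.5732 0.2043 0.0993] gap 0.0005 pl [0.5734 0.2041] [0.5729 0.2032]
pin1 [0.555  0.1667 0.0994] gap 0.0003 pl [0.5553 0.1661] [0.5547 0.1662]
pin2 [0.5897 0.2498 0.0992] gap 0.0003 pl [0.5899 0.2493] [0.5893 0.2486]
```

```bash
cat >> h.py <<'E'
from scipy.spatial.transform import Rotation as Ro
def go(target,jaw_deg=None):
    """shift in tool cm and spin to bring TCP to target, jaws (tool y) along world angle jaw_deg (mod 180)"""
    s=sense();R=Ro.from_rotvec(s["tool_rot"]).as_matrix()
    d=R.T@(np.array(target)-s["tcp_pos"])*100
    a=np.degrees(np.arctan2(R[1,1],R[0,1]))
    print("t",round(s["clock"],2),"tcp",np.round(s["tcp_pos"],4),"axis",R[:,2].round(4),"jaw",a.round(2),"q",np.round(s["joints"],2),"w",round(s["width"],3),"F",np.round(s["wrist_force"],1))
    print("shift cm",d.round(2),"n",np.linalg.norm(d).round(1))
    if jaw_deg is not None:
        e=((a-jaw_deg+90)%180)-90;print("spin",np.radians(e).round(4))
E
python3 - <<'E'
from h import *
S,D=cam("scene"),cam("side")
a=cv2.cvtColor(cv2.imread("pics/scene0.png"),cv2.COLOR_BGR2HSV);b=cv2.cvtColor(cv2.imread("pics/side0.png"),cv2.COLOR_BGR2HSV)
def ends(h,x0,x1):
    m=((h[...,0]<14)&(h[...,1]>225)&(h[...,2]>180));m[:,:x0]=0;m[:,x1:]=0
    ys,xs=np.nonzero(m);return (xs[ys<=ys.min()+1].mean(),ys.min()),(xs[ys>=ys.max()-1].mean(),ys.max()),len(xs)
A=ends(a,230,260);B=ends(b,270,295);print(A,B)
for i in(0,1):print(tri(S,A[i],D,B[i]))
print("jar",plane(S,(204,170),.07),plane(D,(207,219),.07))
go([0.531,-.2445,.32],83)
E
```

```text
((np.float64(248.0), np.int64(205)), (np.float64(244.5), np.int64(230)), 121) ((np.float64(281.0), np.int64(192)), (np.float64(280.75), np.int64(225)), 156)
(array([ 0.61517887, -0.0997251 ,  0.15090522]), np.float64(0.007104244693666528))
(array([ 0.60760429, -0.11588927,  0.02936733]), np.float64(0.01816941986351165))
jar [ 0.430802  -0.0199031  0.07     ] [ 0.42244075 -0.0235754   0.07      ]
t 0.1 tcp [0.1911 0.6989 0.2178] axis [-2.0e-04 -1.4e-03 -1.0e+00] jaw 74.72 q [-1.38  0.6  -0.    1.6   0.    0.94 -0.08] w 0.999 F [-0.3  0.4  0.4]
shift cm [-57.66 -82.06 -10.09] n 100.8
spin -0.1446
```

```bash
R='{"tx":-2.3,"ty":-3.3,"tz":0,"spin":0,"claw":0}'; python3 -m crank '[{"tx":0,"ty":0,"tz":-4,"spin":0,"claw":0},{"tx":0,"ty":0,"tz":-4,"spin":0,"claw":0},{"tx":-2,"ty":-2.8,"tz":-2,"spin":0,"claw":0},{"tx":-2.3,"ty":-3.3,"tz":0,"spin":0,"claw":0},{"tx":-2.3,"ty":-3.3,"tz":0,"spin":0,"claw":0},{"tx":-2.3,"ty":-3.3,"tz":0,"spin":0,"claw":0},{"tx":-2.3,"ty":-3.3,"tz":0,"spin":0,"claw":0},{"tx":-2.3,"ty":-3.3,"tz":0,"spin":0,"claw":0}]'
python3 -c "
from h import *
go([0.531,-.2445,.32],83)"
```

```text
clock: 0.77
tcp_pos: [0.2668, 0.4758, 0.3169]
tool_rot: [-0.398, -3.113, 0.012]
wrist_force: [1.6, 0.2, 0.0]
width: 1.001
t 0.77 tcp [0.2668 0.4758 0.3169] axis [-0.0044 -0.0069 -1.    ] jaw 75.43 q [-1.17  0.28  0.01  1.89 -0.01  0.98  0.16] w 1.001 F [1.6 0.2 0. ]
shift cm [-43.69 -63.06   0.07] n 76.7
spin -0.1322
```

```bash
python3 -m crank '[{"tx":-3.2,"ty":-2.4,"tz":0,"spin":-0.02,"claw":0},{"tx":-3.2,"ty":-2.4,"tz":0,"spin":-0.02,"claw":0},{"tx":-3.2,"ty":-2.4,"tz":0,"spin":-0.02,"claw":0},{"tx":-3,"ty":-2.7,"tz":0,"spin":-0.02,"claw":0},{"tx":-2.5,"ty":-3.2,"tz":0,"spin":-0.02,"claw":0},{"tx":-2.2,"ty":-3.4,"tz":0,"spin":-0.02,"claw":0},{"tx":-2,"ty":-3.5,"tz":0,"spin":0,"claw":0},{"tx":-1.8,"ty":-3.6,"tz":0,"spin":0,"claw":0}]'
python3 -m crank '[{"tx":-1.6,"ty":-3.7,"tz":0,"spin":0,"claw":0},{"tx":-1.6,"ty":-3.7,"tz":0,"spin":0,"claw":0},{"tx":-1.6,"ty":-3.7,"tz":0,"spin":0,"claw":0},{"tx":-1.6,"ty":-3.7,"tz":0,"spin":0,"claw":0},{"tx":-1.6,"ty":-3.7,"tz":0,"spin":0,"claw":0},{"tx":-1.6,"ty":-3.7,"tz":0,"spin":0,"claw":0},{"tx":-1.6,"ty":-3.7,"tz":0,"spin":0,"claw":0}]'
python3 -c "
from h import *
go([0.531,-.2445,.32],83)"
```

```text
clock: 1.43
tcp_pos: [0.4345, 0.191, 0.3178]
tool_rot: [-0.195, -3.131, 0.012]
wrist_force: [1.0, 0.5, 0.6]
width: 1.002
clock: 2.02
tcp_pos: [0.5124, -0.0899, 0.3194]
tool_rot: [-0.194, -3.131, 0.011]
wrist_force: [0.7, -0.3, 0.8]
width: 0.997
t 2.02 tcp [ 0.5124 -0.0899  0.3194] axis [-0.005  -0.0067 -1.    ] jaw 82.89 q [-0.2   0.25  0.32  1.95 -0.09  0.96  1.62] w 0.997 F [ 0.7 -0.3  0.8]
shift cm [ -3.75 -15.11   0.03] n 15.6
spin -0.0018
```

```bash
python3 -m crank '[{"tx":-1,"ty":-3.8,"tz":0,"spin":0,"claw":0},{"tx":-1,"ty":-3.8,"tz":0,"spin":0,"claw":0},{"tx":-1,"ty":-3.8,"tz":0,"spin":0,"claw":0},{"tx":-0.7,"ty":-3.6,"tz":0,"spin":0,"claw":0},{"tx":0,"ty":0,"tz":0,"spin":0,"claw":0},{"tx":0,"ty":0,"tz":0,"spin":0,"claw":0}]'
python3 -c "
from h import *
go([0.531,-.2445,.32],83)
W=cam('wrist');im=grab_frame('wrist');print(W[2].T[:,2], -W[2].T@W[3])
np.savez('w1.npz',K=W[0],d=W[1],R=W[2],t=W[3])
print('pred ball',proj(W,[.509,-.242,.181]),'root',proj(W,[.5876,-.2516,.181]))
cv2.imwrite('pics/w1.png',cv2.cvtColor(im,cv2.COLOR_RGB2BGR))"
```

```text
clock: 2.52
tcp_pos: [0.5294, -0.2608, 0.319]
tool_rot: [-0.21, -3.128, 0.017]
wrist_force: [0.5, 0.1, 0.3]
width: 1.0
t 2.52 tcp [ 0.5294 -0.2608  0.319 ] axis [-0.0069 -0.0104 -0.9999] jaw 82.33 q [ 0.08  0.35  0.38  1.81 -0.14  1.01  1.95] w 1.0 F [0.5 0.1 0.3]
shift cm [ 0.06  1.64 -0.12] n 1.6
spin -0.0117
[ 0.25309231 -0.04505836 -0.96639227] [ 0.45816164 -0.24984966  0.48508697]
pred ball [272.60751857 158.3500594 ] root [272.33310015 236.70637541]
```

View pics/w1.png

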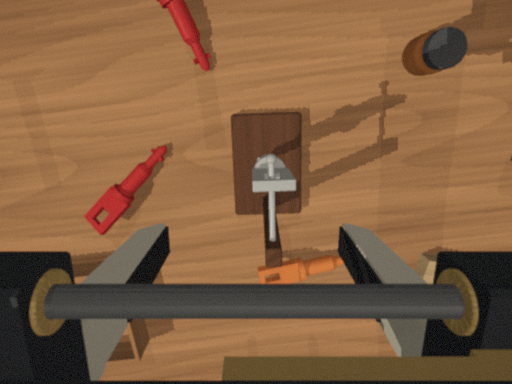

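The wrist view shows the screw head bar at about (274,184), the peg running from the ball at ≈(267,158) to ≈(273,240), and the post below. I'll zoom in for exact pixels.

```bash
python3 -c "
import cv2
a=cv2.imread('pics/w1.png')[145:250,225:315]
cv2.imwrite('pics/w1c.png',cv2.resize(a,None,fx=5.7,fy=5.7,interpolation=cv2.INTER_CUBIC))"
```

```text
(no output)
```

View pics/w1c.png

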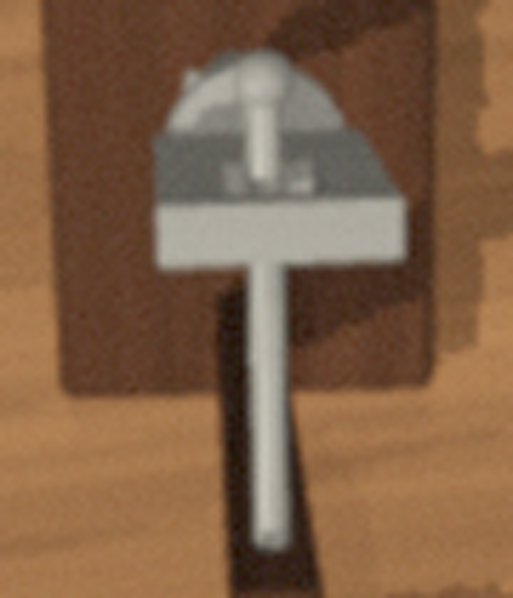

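The zoomed crop gives:
- **Ball:** (263,75).
- **Peg root at the post:** (270,545).
- **Head top face corners:** (156,205), (405,197), (407,260) and (157,270).

```bash
python3 -c "
from h import *
w=np.load('w1.npz');W=(w['K'],w['d'],w['R'],w['t'])
f=lambda x,y:((x+.5)/5.7-.5+225,(y+.5)/5.7-.5+145)
b=plane(W,f(263,75),.181);r=plane(W,f(270,545),.181);print('ball',b,'root',r,np.degrees(np.arctan2(*(r-b)[1::-1])),np.linalg.norm(r-b))
c=np.array([plane(W,f(*p),.192) for p in[(156,205),(405,197),(407,260),(157,270)]]);print(c.round(4),c.mean(0))
for i,j in((0,1),(3,2)):
  e=c[j]-c[i];print('jaw',np.degrees(np.arctan2(e[1],e[0])),np.linalg.norm(e))
x=c.mean(0);go([x[0],x[1],.30],82)
"
```

```text
ball [ 0.50820031 -0.24368222  0.181     ] root [ 0.59130265 -0.2524215   0.181     ] -6.003322477823589 0.08356060760854032
[[ 0.5252 -0.2636  0.192 ]
 [ 0.5291 -0.2236  0.192 ]
 [ 0.5396 -0.2243  0.192 ]
 [ 0.536  -0.2649  0.192 ]] [ 0.53247855 -0.24408371  0.192     ]
jaw 84.41150698416693 0.04024010404906543
jaw 84.92041471332745 0.04077911822509182
t 2.57 tcp [ 0.529  -0.2612  0.3191] axis [-0.0068 -0.0113 -0.9999] jaw 82.31 q [ 0.08  0.35  0.38  1.81 -0.14  1.01  1.95] w 1.0 F [-0.8 -0.5  1.1]
shift cm [-0.12  1.77  1.89] n 2.6
spin 0.0055
```

```bash
python3 -m crank '[{"tx":-0.2,"ty":1.7,"tz":0.9,"spin":-0.04,"claw":0},{"tx":0,"ty":0,"tz":1.5,"spin":0,"claw":0},{"tx":0,"ty":0,"tz":1,"spin":0,"claw":0},{"tx":0,"ty":0,"tz":0,"spin":0,"claw":0}]'
python3 -c "
from h import *
go([.532,-.2443,.137],84.5)"
```

```text
clock: 2.9
tcp_pos: [0.534, -0.2372, 0.2826]
tool_rot: [-0.13, -3.133, 0.014]
wrist_force: [-0.3, -0.1, 0.4]
width: 0.997
t 2.9 tcp [ 0.534  -0.2372  0.2826] axis [-0.0065 -0.0086 -0.9999] jaw 85.27 q [ 0.06  0.38  0.35  1.87 -0.15  0.92  1.97] w 0.997 F [-0.3 -0.1  0.4]
shift cm [ 0.06 -0.59 14.57] n 14.6
spin 0.0134
```

```bash
python3 -m crank '[{"tx":0.05,"ty":-0.5,"tz":2.5,"spin":0.01,"claw":0},{"tx":0,"ty":0,"tz":3,"spin":0,"claw":0},{"tx":0,"ty":0,"tz":2.5,"spin":0,"claw":0},{"tx":0,"ty":0,"tz":1.5,"spin":0,"claw":0},{"tx":0,"ty":0,"tz":0,"spin":0,"claw":0}]'
python3 -c "
from h import *
go([.532,-.2443,.137],84.5)"
```

```text
clock: 3.32
tcp_pos: [0.5354, -0.2347, 0.1857]
tool_rot: [-0.125, -3.137, 0.01]
wrist_force: [-0.7, 0.9, -0.2]
width: 0.997
t 3.32 tcp [ 0.5354 -0.2347  0.1857] axis [-0.0028 -0.0065 -1.    ] jaw 85.44 q [ 0.1   0.49  0.31  1.97 -0.21  0.71  2.02] w 0.997 F [-0.7  0.9 -0.2]
shift cm [ 0.25 -0.95  4.88] n 5.0
spin 0.0164
```

```bash
python3 -m crank '[{"tx":0.25,"ty":-0.95,"tz":0,"spin":0.016,"claw":0},{"tx":0,"ty":0,"tz":0,"spin":0,"claw":0}]'
python3 -c "
from h import *
go([.532,-.2443,.137],84.5)"
```

```text
clock: 3.48
tcp_pos: [0.5324, -0.2427, 0.1862]
tool_rot: [-0.147, -3.134, 0.009]
wrist_force: [0.1, -1.4, 0.4]
width: 1.001
t 3.48 tcp [ 0.5324 -0.2427  0.1862] axis [-0.004  -0.0056 -1.    ] jaw 84.64 q [ 0.11  0.49  0.31  1.97 -0.21  0.72  2.02] w 1.001 F [ 0.1 -1.4  0.4]
shift cm [ 0.01 -0.14  4.92] n 4.9
spin 0.0024
```

```bash
python3 -m crank '[{"tx":0.05,"ty":-0.15,"tz":2,"spin":0,"claw":0},{"tx":0.05,"ty":-0.1,"tz":1.8,"spin":0,"claw":0},{"tx":0,"ty":-0.1,"tz":0.8,"spin":0,"claw":0},{"tx":0,"ty":0,"tz":0.1,"spin":0,"claw":0},{"tx":0,"ty":0,"tz":0,"spin":0,"claw":0}]'
python3 -c "
from h import *
go([.532,-.2443,.137],84.5)"
```

```text
clock: 3.9
tcp_pos: [0.5348, -0.2481, 0.1448]
tool_rot: [0.147, 3.131, -0.013]
wrist_force: [-0.1, -0.3, 0.4]
width: 1.0
t 3.9 tcp [ 0.5348 -0.2481  0.1448] axis [ 0.0063 -0.0085 -0.9999] jaw 84.61 q [ 0.14  0.54  0.28  2.   -0.24  0.62  2.06] w 1.0 F [-0.1 -0.3  0.4]
shift cm [0.32 0.36 0.77] n 0.9
spin 0.002
```

```bash
python3 -m crank '[{"tx":0.3,"ty":0.35,"tz":0.75,"spin":0,"claw":0},{"tx":0,"ty":0,"tz":0,"spin":0,"claw":0}]'
python3 -c "
from h import *
go([.532,-.2443,.137],84.5)"
```

```text
clock: 4.07
tcp_pos: [0.5329, -0.2446, 0.1387]
tool_rot: [0.148, 3.129, -0.014]
wrist_force: [0.2, -0.1, 0.4]
width: 0.999
t 4.07 tcp [ 0.5329 -0.2446  0.1387] axis [ 0.009  -0.0092 -0.9999] jaw 84.59 q [ 0.14  0.55  0.27  2.02 -0.24  0.6   2.06] w 0.999 F [ 0.2 -0.1  0.4]
shift cm [0.1  0.02 0.17] n 0.2
spin 0.0016
```

Aligned, so I'll close the fingers.

```bash
python3 -m crank '[{"tx":0.1,"ty":0,"tz":0,"spin":0,"claw":255},{"tx":0,"ty":0,"tz":0,"spin":0,"claw":255},{"tx":0,"ty":0,"tz":0,"spin":0,"claw":255},{"tx":0,"ty":0,"tz":0,"spin":0,"claw":255},{"tx":0,"ty":0,"tz":0,"spin":0,"claw":255},{"tx":0,"ty":0,"tz":0,"spin":0,"claw":255},{"tx":0,"ty":0,"tz":0,"spin":0,"claw":255},{"tx":0,"ty":0,"tz":0,"spin":0,"claw":255}]'
python3 -c "
from h import *
go([.532,-.2443,.147],84.5)"
```

```text
clock: 4.73
tcp_pos: [0.5328, -0.2444, 0.1408]
tool_rot: [0.147, 3.126, -0.015]
wrist_force: [0.1, 0.1, -0.2]
width: 0.475
t 4.73 tcp [ 0.5328 -0.2444  0.1408] axis [ 0.0119 -0.0099 -0.9999] jaw 84.63 q [ 0.14  0.54  0.28  2.02 -0.24  0.6   2.06] w 0.475 F [ 0.1  0.1 -0.2]
shift cm [ 0.08 -0.   -0.62] n 0.6
spin 0.0022
```

```bash
python3 -m crank '[{"tx":0,"ty":0,"tz":0.1,"spin":0,"claw":255},{"tx":0,"ty":0,"tz":0,"spin":0,"claw":255},{"tx":0,"ty":0,"tz":0,"spin":0,"claw":255}]'
python3 -c "
from h import *
go([.532,-.2443,.147],84.5)"
```

```text
clock: 4.98
tcp_pos: [0.533, -0.2447, 0.1403]
tool_rot: [0.147, 3.125, -0.015]
wrist_force: [0.2, -0.1, 0.6]
width: 0.431
t 4.98 tcp [ 0.533  -0.2447  0.1403] axis [ 0.0126 -0.0101 -0.9999] jaw 84.61 q [ 0.14  0.54  0.27  2.02 -0.24  0.6   2.06] w 0.431 F [ 0.2 -0.1  0.6]
shift cm [ 0.09  0.03 -0.67] n 0.7
spin 0.0019
```

```bash
python3 -m crank '[{"tx":0,"ty":0,"tz":-0.45,"spin":0,"claw":255},{"tx":0,"ty":0,"tz":-0.3,"spin":0,"claw":255},{"tx":0,"ty":0,"tz":0,"spin":0,"claw":255}]'
python3 -c "
from h import *
go([.532,-.2443,.148],84.5)"
```

```text
clock: 5.23
tcp_pos: [0.532, -0.2443, 0.1474]
tool_rot: [0.147, 3.127, -0.014]
wrist_force: [-0.2, -1.0, -2.3]
width: 0.425
t 5.23 tcp [ 0.532  -0.2443  0.1474] axis [ 0.0103 -0.0094 -0.9999] jaw 84.61 q [ 0.14  0.53  0.28  2.01 -0.24  0.61  2.05] w 0.425 F [-0.2 -1.  -2.3]
shift cm [ 0.   -0.   -0.06] n 0.1
spin 0.0019
```

```bash
python3 -m crank '[{"tx":0.8,"ty":0,"tz":0,"spin":0,"claw":255},{"tx":1,"ty":0,"tz":0,"spin":0,"claw":255},{"tx":1,"ty":0,"tz":0,"spin":0,"claw":255},{"tx":1,"ty":0,"tz":0,"spin":0,"claw":255}]'
python3 -c "
from h import *
go([.532-.05,-.2443+.0053,.148],84.5)"
```

```text
clock: 5.57
tcp_pos: [0.4922, -0.24, 0.1464]
tool_rot: [0.145, 3.128, -0.014]
wrist_force: [0.6, -0.9, -3.3]
width: 0.427
t 5.57 tcp [ 0.4922 -0.24    0.1464] axis [ 0.0103 -0.0096 -0.9999] jaw 84.7 q [ 0.15  0.5   0.28  2.1  -0.24  0.56  2.07] w 0.427 F [ 0.6 -0.9 -3.3]
shift cm [ 1.02  0.01 -0.17] n 1.0
spin 0.0035
```

```bash
python3 -m crank '[{"tx":1.2,"ty":0,"tz":0,"spin":0,"claw":255},{"tx":0.3,"ty":0,"tz":-2.5,"spin":0,"claw":255},{"tx":0,"ty":0,"tz":-3.5,"spin":0,"claw":255},{"tx":0,"ty":0.5,"tz":-3.5,"spin":0.03,"claw":255},{"tx":0,"ty":2,"tz":-3,"spin":0.03,"claw":255},{"tx":-0.5,"ty":3,"tz":-2,"spin":0.04,"claw":255},{"tx":-0.8,"ty":3.5,"tz":-0.5,"spin":0.04,"claw":255},{"tx":-0.8,"ty":3.5,"tz":0,"spin":0.04,"claw":255}]'
python3 -c "
from h import *
go([.565,.12,.30],67.3)"
```

```text
clock: 6.23
tcp_pos: [0.502, -0.1233, 0.3002]
tool_rot: [0.47, 3.105, -0.009]
wrist_force: [1.4, -0.1, -3.8]
width: 0.425
t 6.23 tcp [ 0.502  -0.1233  0.3002] axis [ 6.0e-04 -5.7e-03 -1.0e+00] jaw 72.8 q [-0.18  0.26  0.39  1.99 -0.12  0.91  1.55] w 0.425 F [ 1.4 -0.1 -3.8]
shift cm [ 1.17 25.11 -0.11] n 25.1
spin 0.0959
```

```bash
python3 -m crank '[{"tx":0.2,"ty":3.7,"tz":0,"spin":0.02,"claw":255},{"tx":0.2,"ty":3.7,"tz":0,"spin":0.02,"claw":255},{"tx":0.2,"ty":3.7,"tz":0,"spin":0.02,"claw":255},{"tx":0.2,"ty":3.7,"tz":0,"spin":0,"claw":255},{"tx":0.2,"ty":3.5,"tz":0,"spin":0,"claw":255},{"tx":0.1,"ty":2.5,"tz":0,"spin":0,"claw":255},{"tx":0,"ty":0,"tz":0,"spin":0,"claw":255},{"tx":0,"ty":0,"tz":0,"spin":0,"claw":255}]'
python3 -c "
from h import *
go([.573,.2045,.28],67.3)
W=cam('wrist');im=grab_frame('wrist')
np.savez('w2.npz',K=W[0],d=W[1],R=W[2],t=W[3])
print('pred well',proj(W,[.573,.2045,.1]))
cv2.imwrite('pics/w2.png',cv2.cvtColor(im,cv2.COLOR_RGB2BGR))"
```

```text
clock: 6.9
tcp_pos: [0.556, 0.0909, 0.2988]
tool_rot: [0.564, 3.089, -0.001]
wrist_force: [-1.0, -0.5, -3.5]
width: 0.431
t 6.9 tcp [0.556  0.0909 0.2988] axis [ 0.001  -0.0011 -1.    ] jaw 69.33 q [-0.51  0.33  0.33  1.9  -0.13  0.94  1.09] w 0.431 F [-1.  -0.5 -3.5]
shift cm [ 2.42 11.23  1.87] n 11.6
spin 0.0354
pred well [354.57356109 147.00148215]
```

View pics/w2.png

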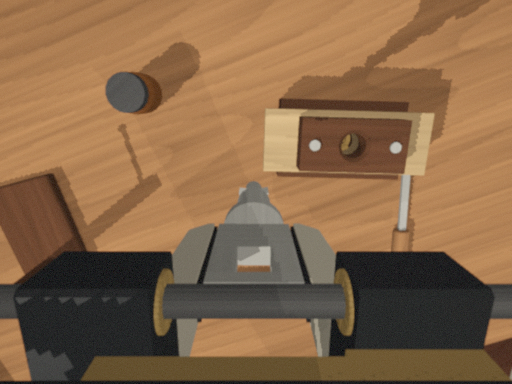

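The wrist view shows the well at ≈(351,145) and the pins at (315,145) and (396,147). The screw is held straight, with its tip at ≈(255,188). I'll zoom on the well.

```bash
python3 -c "
import cv2
a=cv2.imread('pics/w2.png')[95:185,255:440]
cv2.imwrite('pics/w2c.png',cv2.resize(a,None,fx=4.3,fy=4.3,interpolation=cv2.INTER_CUBIC))"
```

```text
(no output)
```

View pics/w2c.png

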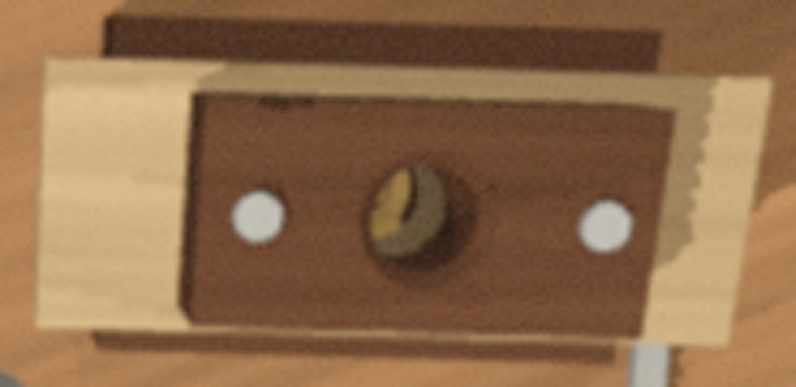

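Zoomed, the mouth's chamfer outline spans x 362–478 and y 160–282, so its centre is ≈(420,221). The pins are at (258,217) and (605,226). The bridge corners are (195,92), (673,110), (640,336) and (190,322).

```bash
python3 -c "
from h import *
w=np.load('w2.npz');W=(w['K'],w['d'],w['R'],w['t'])
f=lambda x,y:((x+.5)/4.3-.5+255,(y+.5)/4.3-.5+95)
P=lambda x,y:plane(W,f(x,y),.1)[:2]
for p in[(420,221),(362,221),(478,221),(420,160),(420,282)]:print('well',P(*p).round(4))
a,b=P(258,217),P(605,226);print('pins',a,b,(a+b)/2,np.degrees(np.arctan2(*(b-a)[::-1])))
c=np.array([P(*p) for p in[(195,92),(673,110),(640,336),(190,322)]]);print(c.round(4),c.mean(0))
for i,j in((0,1),(3,2),(1,2),(0,3)):
  e=c[j]-c[i];print(np.degrees(np.arctan2(e[1],e[0])),np.linalg.norm(e))
# head slot / screw tilt check
go([.573,.2045,.28],67.3)
"
```

```text
well [0.571  0.2024]
well [0.5657 0.1883]
well [0.5763 0.2165]
well [0.556  0.2068]
well [0.5865 0.198 ]
pins [0.55522796 0.16338727] [0.58921726 0.24700471] [0.57222261 0.20519599] 67.87895737595301
[[0.5194 0.1581]
 [0.5665 0.2704]
 [0.621  0.2485]
 [0.5753 0.138 ]] [0.57056661 0.20377066]
67.24766238366438 0.12172878038292899
67.55839252378092 0.11953673771784414
-21.856279560269865 0.05868787476862912
-19.75012962402267 0.05941051389721611
t 6.95 tcp [0.5559 0.091  0.2987] axis [ 8.e-04 -6.e-04 -1.e+00] jaw 69.32 q [-0.51  0.33  0.33  1.9  -0.13  0.94  1.09] w 0.428 F [ 0.2  1.5 -2.9]
shift cm [ 2.41 11.22  1.87] n 11.6
spin 0.0353
```

```bash
python3 -m crank '[{"tx":0.7,"ty":3,"tz":0,"spin":0.01,"claw":255},{"tx":0.7,"ty":3,"tz":0,"spin":0.01,"claw":255},{"tx":0.6,"ty":2.6,"tz":0,"spin":0.01,"claw":255},{"tx":0.3,"ty":1,"tz":0.3,"spin":0,"claw":255},{"tx":0,"ty":0,"tz":0.3,"spin":0,"claw":255},{"tx":0,"ty":0,"tz":0,"spin":0,"claw":255}]'
python3 -c "
from h import *
go([.572,.2035,.24],67.4)"
```

```text
clock: 7.45
tcp_pos: [0.5672, 0.1796, 0.2919]
tool_rot: [-0.634, -3.077, 0.006]
wrist_force: [-0.4, -0.4, -3.0]
width: 0.428
t 7.45 tcp [0.5672 0.1796 0.2919] axis [-0.001  -0.0037 -1.    ] jaw 66.73 q [-0.63  0.38  0.32  1.84 -0.14  0.95  0.91] w 0.428 F [-0.4 -0.4 -3. ]
shift cm [0.5  2.4  5.18] n 5.7
spin -0.0117
```

```bash
python3 -m crank '[{"tx":0.4,"ty":2.0,"tz":1.2,"spin":-0.01,"claw":255},{"tx":0.1,"ty":0.4,"tz":1.5,"spin":0,"claw":255},{"tx":0,"ty":0,"tz":0.6,"spin":0,"claw":255},{"tx":0,"ty":0,"tz":0,"spin":0,"claw":255}]'
python3 -c "
from h import *
go([.572,.2035,.24],67.4)"
```

```text
clock: 7.78
tcp_pos: [0.572, 0.194, 0.2587]
tool_rot: [0.631, 3.077, -0.01]
wrist_force: [-0.4, 0.0, -2.6]
width: 0.43
t 7.78 tcp [0.572  0.194  0.2587] axis [-5.0e-04 -6.4e-03 -1.0e+00] jaw 66.8 q [-0.64  0.42  0.31  1.85 -0.15  0.89  0.91] w 0.43 F [-0.4  0.  -2.6]
shift cm [0.37 0.88 1.86] n 2.1
spin -0.0104
```

```bash
python3 -m crank '[{"tx":0.37,"ty":0.9,"tz":0.8,"spin":-0.01,"claw":255},{"tx":0,"ty":0.1,"tz":0.4,"spin":0,"claw":255},{"tx":0,"ty":0,"tz":0,"spin":0,"claw":255}]'
python3 -c "
from h import *
go([.572,.2035,.225],67.4)
for n in('scene','side'):
  im=cv2.cvtColor(grab_frame(n),cv2.COLOR_RGB2BGR);cv2.imwrite('pics/%s1.png'%n,im)
  print(n,'mouth px',proj(cam(n),[.572,.2035,.1]))
s=cv2.imread('pics/scene1.png')[70:170,240:340];d=cv2.imread('pics/side1.png')[85:185,167:267]
cv2.imwrite('pics/c1.png',cv2.resize(cv2.hconcat([s,d]),None,fx=4,fy=4,interpolation=cv2.INTER_CUBIC))"
```

```text
clock: 8.03
tcp_pos: [0.5729, 0.2009, 0.2469]
tool_rot: [0.622, 3.078, -0.011]
wrist_force: [0.1, -0.7, -3.2]
width: 0.43
t 8.03 tcp [0.5729 0.2009 0.2469] axis [ 1.0e-04 -7.3e-03 -1.0e+00] jaw 67.14 q [-0.65  0.44  0.3   1.86 -0.16  0.87  0.91] w 0.43 F [ 0.1 -0.7 -3.2]
shift cm [0.19 0.22 2.18] n 2.2
spin -0.0045
scene mouth px [289.27396532 125.55356149]
side mouth px [216.71609341 146.64985275]
```

View pics/c1.png

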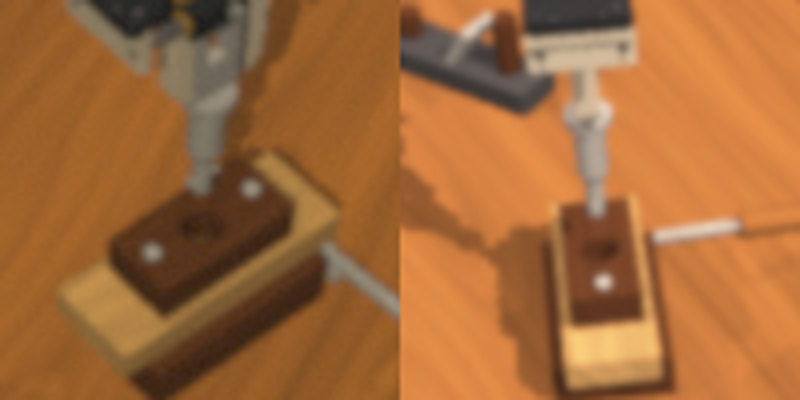

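The tip is at scene crop (202,192) and side crop (197,214), in line above the well. Triangulating it.

```bash
python3 -c "
from h import *
S,D=cam('scene'),cam('side')
f=lambda x,y,ox,oy:((x+.5)/4-.5+ox,(y+.5)/4-.5+oy)
for a,b in [((202,192),(197,214)),((208,122),(190,125))]:
  print(tri(S,f(*a,240,70),D,f(*b,167,85)))
print('hole',tri(S,f(201,226,240,70),D,f(201,249,167,85)))
"
```

```text
(array([0.57285512, 0.20395425, 0.13488879]), np.float64(0.0014119151349750905))
(array([0.57602617, 0.19919051, 0.21883994]), np.float64(0.01210151707338353))
hole (array([0.57326329, 0.20501573, 0.09701321]), np.float64(0.0004972325056489585))
```

```bash
python3 -m crank '[{"tx":0.05,"ty":0,"tz":1.2,"spin":0,"claw":255},{"tx":0.05,"ty":0,"tz":1.5,"spin":0,"claw":255},{"tx":0,"ty":0,"tz":1.2,"spin":0,"claw":255},{"tx":0,"ty":0,"tz":0,"spin":0,"claw":255}]'
python3 -c "
from h import *
go([.572,.202,.20],67.4)"
```

```text
clock: 8.47
tcp_pos: [0.5738, 0.2014, 0.2101]
tool_rot: [0.621, 3.073, -0.005]
wrist_force: [-0.7, 0.4, -3.8]
width: 0.432
t 8.47 tcp [0.5738 0.2014 0.2101] axis [ 0.0055 -0.0046 -1.    ] jaw 67.14 q [-0.63  0.48  0.29  1.9  -0.18  0.78  0.92] w 0.432 F [-0.7  0.4 -3.8]
shift cm [ 0.19 -0.02  1.01] n 1.0
spin -0.0045
```

```bash
python3 -m crank '[{"tx":0.2,"ty":0,"tz":0.8,"spin":-0.004,"claw":255},{"tx":0.05,"ty":0,"tz":1,"spin":0,"claw":255},{"tx":0.05,"ty":0,"tz":1,"spin":0,"claw":255},{"tx":0,"ty":0,"tz":0,"spin":0,"claw":255}]'
python3 -c "
from h import *
go([.572,.2025,.16],67.4)"
```

```text
clock: 8.8
tcp_pos: [0.5723, 0.2031, 0.182]
tool_rot: [0.614, 3.072, -0.002]
wrist_force: [-0.5, 0.2, -3.6]
width: 0.424
t 8.8 tcp [0.5723 0.2031 0.182 ] axis [ 0.0089 -0.0028 -1.    ] jaw 67.4 q [-0.62  0.51  0.27  1.93 -0.19  0.72  0.94] w 0.424 F [-0.5  0.2 -3.6]
shift cm [ 0.03 -0.07  2.2 ] n 2.2
spin -0.0
```

```bash
python3 -m crank '[{"tx":0.05,"ty":0,"tz":1,"spin":0,"claw":255},{"tx":0.05,"ty":0,"tz":1,"spin":0,"claw":255},{"tx":0.05,"ty":0,"tz":0.8,"spin":0,"claw":255},{"tx":0,"ty":0,"tz":0,"spin":0,"claw":255}]'
python3 -c "
from h import *
go([.572,.2035,.14],67.4)"
```

```text
clock: 9.13
tcp_pos: [0.5712, 0.2037, 0.1512]
tool_rot: [0.613, 3.071, -0.002]
wrist_force: [-0.4, 0.0, -2.9]
width: 0.428
t 9.13 tcp [0.5712 0.2037 0.1512] axis [ 0.0091 -0.0028 -1.    ] jaw 67.41 q [-0.61  0.55  0.26  1.96 -0.21  0.65  0.95] w 0.428 F [-0.4  0.  -2.9]
shift cm [-0.07  0.01  1.12] n 1.1
spin 0.0002
```

```bash
python3 -m crank '[{"tx":0,"ty":0,"tz":0.7,"spin":0,"claw":255},{"tx":0,"ty":0,"tz":0.6,"spin":0,"claw":255},{"tx":0,"ty":0,"tz":0,"spin":0,"claw":255}]'
python3 -m crank '[{"tx":0,"ty":0,"tz":0.5,"spin":0,"claw":255},{"tx":0,"ty":0,"tz":0.4,"spin":0,"claw":255}]'
python3 -m crank '[{"tx":0,"ty":0,"tz":0.3,"spin":0,"claw":255},{"tx":0,"ty":0,"tz":0.0,"spin":0,"claw":255}]'
python3 -c "
from h import *
go([.572,.2035,.128],67.4)"
```

```text
clock: 9.38
tcp_pos: [0.5718, 0.2037, 0.1366]
tool_rot: [0.614, 3.071, -0.002]
wrist_force: [0.8, 0.6, -3.2]
width: 0.428
clock: 9.55
tcp_pos: [0.5727, 0.2038, 0.128]
tool_rot: [0.613, 3.07, 0.0]
wrist_force: [-4.5, -3.9, 38.3]
width: 0.428
clock: 9.72
tcp_pos: [0.5749, 0.2027, 0.1281]
tool_rot: [0.614, 3.066, 0.003]
wrist_force: [-2.1, 1.5, -4.9]
width: 0.428
t 9.72 tcp [0.5749 0.2027 0.1281] axis [ 0.0151 -0.0013 -0.9999] jaw 67.34 q [-0.6   0.58  0.24  1.97 -0.22  0.6   0.96] w 0.428 F [-2.1  1.5 -4.9]
shift cm [ 0.29 -0.04  0.  ] n 0.3
spin -0.0011
```

```bash
python3 -m crank '[{"tx":0.2,"ty":0,"tz":0.03,"spin":0.1,"claw":255},{"tx":0.05,"ty":0,"tz":0.03,"spin":0.12,"claw":255},{"tx":0,"ty":0,"tz":0.03,"spin":0.12,"claw":255},{"tx":0,"ty":0,"tz":0.03,"spin":0.12,"claw":255}]'
python3 -c "
from h import *
go([.572,.2035,.128],67.4)"
```

```text
clock: 10.05
tcp_pos: [0.5733, 0.2029, 0.1277]
tool_rot: [1.318, 2.835, 0.012]
wrist_force: [-0.1, -2.0, -4.5]
width: 0.431
t 10.05 tcp [0.5733 0.2029 0.1277] axis [ 1.720e-02  3.000e-04 -9.999e-01] jaw 40.12 q [-0.69  0.6   0.38  1.98 -0.36  0.61  0.62] w 0.431 F [-0.1 -2.  -4.5]
shift cm [ 0.13 -0.06 -0.03] n 0.1
spin -0.4761
```

```bash
python3 -m crank '[{"tx":0.08,"ty":0,"tz":0.03,"spin":0.12,"claw":255},{"tx":0.05,"ty":0,"tz":0.04,"spin":0.12,"claw":255},{"tx":0,"ty":0,"tz":0.05,"spin":0.12,"claw":255},{"tx":0,"ty":0,"tz":0.06,"spin":0.12,"claw":255}]'
python3 -c "
from h import *
go([.572,.2035,.128],67.4)"
```

```text
clock: 10.38
tcp_pos: [0.5726, 0.2023, 0.1254]
tool_rot: [1.979, 2.421, 0.016]
wrist_force: [-1.4, 0.2, -1.8]
width: 0.429
t 10.38 tcp [0.5726 0.2023 0.1254] axis [ 0.0178 -0.0013 -0.9998] jaw 11.48 q [-0.78  0.63  0.52  1.99 -0.5   0.64  0.27] w 0.429 F [-1.4  0.2 -1.8]
shift cm [ 0.13 -0.03 -0.27] n 0.3
spin -0.976
```

```bash
python3 -m crank '[{"tx":0,"ty":-0.05,"tz":0.05,"spin":0.12,"claw":255},{"tx":0,"ty":0,"tz":0.05,"spin":0.12,"claw":255},{"tx":0,"ty":0,"tz":0.05,"spin":0.12,"claw":255},{"tx":0,"ty":0,"tz":0.05,"spin":0.12,"claw":255},{"tx":0,"ty":0,"tz":0.05,"spin":0.1,"claw":255},{"tx":0,"ty":0,"tz":0,"spin":0,"claw":255}]'
python3 -c "
from h import *
go([.572,.2035,.128],67.4)"
```

```text
clock: 10.88
tcp_pos: [0.5705, 0.2024, 0.1217]
tool_rot: [2.618, 1.717, 0.019]
wrist_force: [0.2, -0.4, 1.0]
width: 0.426
t 10.88 tcp [0.5705 0.2024 0.1217] axis [ 0.0155 -0.0019 -0.9999] jaw -23.48 q [-0.88  0.68  0.69  2.   -0.67  0.69 -0.17] w 0.426 F [ 0.2 -0.4  1. ]
shift cm [ 0.16  0.1  -0.62] n 0.7
spin 1.5554
```

```bash
python3 -m crank '[{"tx":0,"ty":0,"tz":0,"spin":0,"claw":150},{"tx":0,"ty":0,"tz":0,"spin":0,"claw":120},{"tx":0,"ty":0,"tz":0,"spin":0,"claw":60},{"tx":0,"ty":0,"tz":0,"spin":0,"claw":0},{"tx":0,"ty":0,"tz":0,"spin":0,"claw":0}]'
python3 -m crank '[{"tx":0,"ty":0,"tz":-2,"spin":0,"claw":0},{"tx":0,"ty":0,"tz":-3,"spin":0,"claw":0},{"tx":0,"ty":0,"tz":-3,"spin":0,"claw":0},{"tx":0,"ty":0,"tz":-2,"spin":0,"claw":0},{"tx":0,"ty":0,"tz":0,"spin":0,"claw":0}]'
python3 -c "
from h import *
go([.572,.2035,.128],67.4)
for n in('scene','side','wrist'):
  im=cv2.cvtColor(grab_frame(n),cv2.COLOR_RGB2BGR);cv2.imwrite('pics/%s2.png'%n,im)
W=cam('wrist');np.savez('w3.npz',K=W[0],d=W[1],R=W[2],t=W[3])
s=cv2.imread('pics/scene2.png')[70:170,240:340];d=cv2.imread('pics/side2.png')[85:185,167:267]
z=lambda a,k:cv2.resize(a,None,fx=k,fy=k,interpolation=cv2.INTER_CUBIC)
c=z(cv2.hconcat([s,d]),3);w=cv2.imread('pics/wrist2.png')
o=np.zeros((600,800,3),np.uint8);o[:300,:600]=c;o[300:,:800]=0
w=w[60:360,56:456];o[300:600,:400]=w;o[300:600,400:800]=z(w[50:200,100:300],2)
cv2.imwrite('pics/c2.png',o)"
```

```text
clock: 11.3
tcp_pos: [0.5714, 0.2029, 0.1225]
tool_rot: [2.608, 1.733, 0.022]
wrist_force: [-0.1, 1.1, 0.1]
width: 0.663
clock: 11.72
tcp_pos: [0.5695, 0.2017, 0.2255]
tool_rot: [2.606, 1.737, 0.017]
wrist_force: [0.6, -0.4, 0.6]
width: 0.985
t 11.72 tcp [0.5695 0.2017 0.2255] axis [ 0.0148 -0.0021 -0.9999] jaw -22.63 q [-0.98  0.56  0.83  1.92 -0.53  0.88 -0.27] w 0.985 F [ 0.6 -0.4  0.6]
shift cm [0.23 0.02 9.75] n 9.8
spin 1.5703
```

View pics/c2.png

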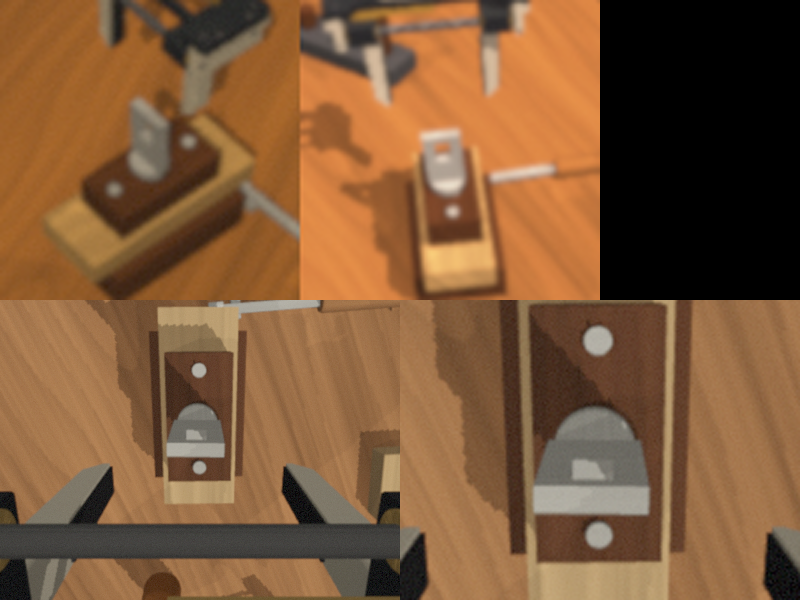

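The screw stands alone and upright, with its collar still clear of the bridge. The fingers are wide of it. I'll turn the wrist back a quarter turn and grip the head across its flat faces, since that arm posture has plenty of joint range left.

```bash
python3 -m crank '[{"tx":0,"ty":0,"tz":0,"spin":-0.12,"claw":0},{"tx":0,"ty":0,"tz":0,"spin":-0.12,"claw":0},{"tx":0,"ty":0,"tz":0,"spin":-0.12,"claw":0},{"tx":0,"ty":0,"tz":0,"spin":-0.12,"claw":0},{"tx":0,"ty":0,"tz":0,"spin":-0.12,"claw":0},{"tx":0,"ty":0,"tz":0,"spin":-0.12,"claw":0},{"tx":0,"ty":0,"tz":0,"spin":-0.12,"claw":0},{"tx":0,"ty":0,"tz":0,"spin":-0.12,"claw":0}]'
python3 -m crank '[{"tx":0,"ty":0,"tz":0,"spin":-0.12,"claw":0},{"tx":0,"ty":0,"tz":0,"spin":-0.12,"claw":0},{"tx":0,"ty":0,"tz":0,"spin":-0.12,"claw":0},{"tx":0,"ty":0,"tz":0,"spin":-0.12,"claw":0},{"tx":0,"ty":0,"tz":0,"spin":-0.05,"claw":0},{"tx":0,"ty":0,"tz":0,"spin":0,"claw":0}]'
python3 -c "
from h import *
go([.572,.2035,.118],67.0)"
```

```text
clock: 12.53
tcp_pos: [0.5612, 0.2022, 0.2091]
tool_rot: [-1.464, -2.779, 0.019]
wrist_force: [0.3, -1.6, -0.2]
width: 1.001
clock: 13.03
tcp_pos: [0.5563, 0.2013, 0.1996]
tool_rot: [-0.636, -3.06, 0.028]
wrist_force: [0.1, -1.1, -0.5]
width: 1.001
t 13.03 tcp [0.5563 0.2013 0.1996] axis [-0.0196 -0.0139 -0.9997] jaw 66.53 q [-0.68  0.49  0.35  1.93 -0.22  0.78  0.95] w 1.001 F [ 0.1 -1.1 -0.5]
shift cm [-1.45  1.    8.13] n 8.3
spin -0.0083
```

```bash
python3 -m crank '[{"tx":-1.4,"ty":1,"tz":0,"spin":-0.008,"claw":0},{"tx":0,"ty":0,"tz":0,"spin":0,"claw":0},{"tx":-0.2,"ty":0.2,"tz":0.5,"spin":0,"claw":0},{"tx":0,"ty":0,"tz":0,"spin":0,"claw":0}]'
python3 -c "
from h import *
go([.572,.2035,.118],67.0)"
```

```text
clock: 13.37
tcp_pos: [0.5734, 0.2053, 0.1896]
tool_rot: [-0.632, -3.054, 0.032]
wrist_force: [0.1, 0.1, -0.3]
width: 0.999
t 13.37 tcp [0.5734 0.2053 0.1896] axis [-0.0266 -0.0152 -0.9995] jaw 66.64 q [-0.67  0.52  0.34  1.89 -0.23  0.79  0.96] w 0.999 F [ 0.1  0.1 -0.3]
shift cm [-0.08 -0.04  7.16] n 7.2
spin -0.0063
```

```bash
python3 -m crank '[{"tx":0.05,"ty":0,"tz":2,"spin":-0.005,"claw":0},{"tx":0.05,"ty":0,"tz":2,"spin":0,"claw":0},{"tx":0.05,"ty":0,"tz":1.2,"spin":0,"claw":0},{"tx":0,"ty":0,"tz":0,"spin":0,"claw":0}]'
python3 -c "
from h import *
go([.572,.2035,.118],67.0)"
```

```text
clock: 13.7
tcp_pos: [0.5684, 0.205, 0.1346]
tool_rot: [-0.629, -3.053, 0.033]
wrist_force: [0.1, -0.3, -0.8]
width: 1.002
t 13.7 tcp [0.5684 0.205  0.1346] axis [-0.0282 -0.0156 -0.9995] jaw 66.73 q [-0.65  0.59  0.31  1.95 -0.26  0.68  0.99] w 1.002 F [ 0.1 -0.3 -0.8]
shift cm [-0.42  0.04  1.65] n 1.7
spin -0.0046
```

```bash
python3 -m crank '[{"tx":-0.4,"ty":0,"tz":1,"spin":-0.004,"claw":0},{"tx":0,"ty":0,"tz":0.4,"spin":0,"claw":0},{"tx":0,"ty":0,"tz":0,"spin":0,"claw":0},{"tx":0,"ty":0,"tz":0,"spin":0,"claw":0}]'
python3 -c "
from h import *
go([.572,.2035,.118],67.0)"
```

```text
clock: 14.03
tcp_pos: [0.5712, 0.203, 0.1195]
tool_rot: [-0.624, -3.053, 0.034]
wrist_force: [-0.6, 0.0, -0.2]
width: 0.998
t 14.03 tcp [0.5712 0.203  0.1195] axis [-0.0293 -0.0162 -0.9994] jaw 66.92 q [-0.63  0.61  0.3   1.95 -0.27  0.65  1.  ] w 0.998 F [-0.6  0.  -0.2]
shift cm [-0.05  0.08  0.15] n 0.2
spin -0.0014
```

```bash
python3 -m crank '[{"tx":0,"ty":0.05,"tz":0.1,"spin":0,"claw":255},{"tx":0,"ty":0,"tz":0,"spin":0,"claw":255},{"tx":0,"ty":0,"tz":0,"spin":0,"claw":255},{"tx":0,"ty":0,"tz":0,"spin":0,"claw":255},{"tx":0,"ty":0,"tz":0,"spin":0,"claw":255},{"tx":0,"ty":0,"tz":0,"spin":0,"claw":255},{"tx":0,"ty":0,"tz":0,"spin":0,"claw":255},{"tx":0,"ty":0,"tz":0,"spin":0,"claw":255}]'
python3 -c "
from h import *
go([.572,.2035,.118],67.0)"
```

```text
clock: 14.7
tcp_pos: [0.5727, 0.204, 0.1209]
tool_rot: [-0.625, -3.056, 0.03]
wrist_force: [-0.3, -0.0, 0.4]
width: 0.477
t 14.7 tcp [0.5727 0.204  0.1209] axis [-0.0257 -0.0143 -0.9996] jaw 66.9 q [-0.63  0.61  0.3   1.95 -0.27  0.65  1.  ] w 0.477 F [-0.3 -0.   0.4]
shift cm [ 0.03 -0.07  0.29] n 0.3
spin -0.0018
```

```bash
python3 -m crank '[{"tx":0,"ty":0,"tz":0.15,"spin":0,"claw":255},{"tx":0,"ty":0,"tz":0.1,"spin":0,"claw":255},{"tx":0,"ty":0,"tz":0,"spin":0,"claw":255},{"tx":0,"ty":0,"tz":0,"spin":0,"claw":255},{"tx":0,"ty":0,"tz":0,"spin":0,"claw":255},{"tx":0,"ty":0,"tz":0,"spin":0,"claw":255},{"tx":0,"ty":0,"tz":0,"spin":0,"claw":255},{"tx":0,"ty":0,"tz":0,"spin":0,"claw":255}]'
python3 -c "
from h import *
go([.572,.2035,.118],67.0)"
```

```text
clock: 15.37
tcp_pos: [0.5734, 0.2056, 0.1185]
tool_rot: [-0.624, -3.058, 0.026]
wrist_force: [0.5, 0.0, -0.9]
width: 0.111
t 15.37 tcp [0.5734 0.2056 0.1185] axis [-0.0239 -0.0123 -0.9996] jaw 66.94 q [-0.63  0.61  0.29  1.95 -0.27  0.65  1.  ] w 0.111 F [ 0.5  0.  -0.9]
shift cm [ 0.05 -0.25  0.06] n 0.3
spin -0.0011
```

```bash
python3 -m crank '[{"tx":0,"ty":0,"tz":0.03,"spin":0.1,"claw":255},{"tx":0,"ty":0,"tz":0.04,"spin":0.12,"claw":255},{"tx":0,"ty":0,"tz":0.05,"spin":0.12,"claw":255},{"tx":0,"ty":0,"tz":0.05,"spin":0.12,"claw":255}]'
python3 -c "
from h import *
go([.572,.2035,.118],67.0);print(sense()['wrist_torque'])"
python3 -m crank '[{"tx":0,"ty":0,"tz":0.05,"spin":0.12,"claw":255},{"tx":0,"ty":0,"tz":0.05,"spin":0.12,"claw":255},{"tx":0,"ty":0,"tz":0.05,"spin":0.12,"claw":255}]'
python3 -c "
from h import *
go([.572,.2035,.118],67.0);print(sense()['wrist_torque'])"
```

```text
clock: 15.7
tcp_pos: [0.5739, 0.2055, 0.1169]
tool_rot: [-1.327, -2.83, 0.03]
wrist_force: [-1.0, -0.6, 1.1]
width: 0.108
t 15.7 tcp [0.5739 0.2055 0.1169] axis [-0.0228 -0.0108 -0.9997] jaw 39.75 q [-0.72  0.63  0.43  1.96 -0.41  0.66  0.67] w 0.108 F [-1.  -0.6  1.1]
shift cm [-0.03 -0.28 -0.1 ] n 0.3
spin -0.4755
[ 0.50412459 -0.13394534  0.06956753]
clock: 15.95
tcp_pos: [0.5738, 0.2049, 0.116]
tool_rot: [-1.833, -2.536, 0.034]
wrist_force: [-2.3, -1.1, 2.6]
width: 0.104
t 15.95 tcp [0.5738 0.2049 0.116 ] axis [-0.0225 -0.0102 -0.9997] jaw 18.26 q [-0.78  0.66  0.54  1.96 -0.51  0.69  0.4 ] w 0.104 F [-2.3 -1.1  2.6]
shift cm [-0.08 -0.22 -0.2 ] n 0.3
spin -0.8506
[ 0.80993702 -0.21822267  0.27929535]
```

```bash
python3 -m crank '[{"tx":0,"ty":0,"tz":0.05,"spin":0.12,"claw":255},{"tx":0,"ty":0,"tz":0.05,"spin":0.12,"claw":255}]'
python3 -c "
from h import *
go([.572,.2035,.118],67.0);print(sense()['wrist_torque'])"
python3 -m crank '[{"tx":0,"ty":0,"tz":0.05,"spin":0.12,"claw":255},{"tx":0,"ty":0,"tz":0.05,"spin":0.12,"claw":255}]'
python3 -c "
from h import *
go([.572,.2035,.118],67.0);print(sense()['wrist_torque'])"
```

```text
clock: 16.12
tcp_pos: [0.5738, 0.2042, 0.1154]
tool_rot: [-2.138, -2.29, 0.035]
wrist_force: [-2.1, -1.5, -0.3]
width: 0.107
t 16.12 tcp [0.5738 0.2042 0.1154] axis [-0.0217 -0.0102 -0.9997] jaw 3.93 q [-0.82  0.68  0.61  1.97 -0.58  0.7   0.22] w 0.107 F [-2.1 -1.5 -0.3]
shift cm [-0.06 -0.19 -0.26] n 0.3
spin -1.1007
[ 0.50433588 -0.49328241  0.31335304]
clock: 16.28
tcp_pos: [0.5733, 0.2038, 0.1146]
tool_rot: [-2.408, -2.008, 0.037]
wrist_force: [-5.4, 0.1, 7.1]
width: 0.112
t 16.28 tcp [0.5733 0.2038 0.1146] axis [-0.022  -0.0102 -0.9997] jaw -10.37 q [-0.86  0.7   0.68  1.97 -0.65  0.73  0.03] w 0.112 F [-5.4  0.1  7.1]
shift cm [-0.05 -0.13 -0.34] n 0.4
spin -1.3503
[0.5192332  0.16465429 0.40908991]
```

```bash
python3 -m crank '[{"tx":0,"ty":0,"tz":0.06,"spin":0.12,"claw":255},{"tx":0,"ty":0,"tz":0.06,"spin":0.12,"claw":255}]'
python3 -c "
from h import *
go([.572,.2035,.118],67.0);print(sense()['wrist_torque'])"
python3 -m crank '[{"tx":0,"ty":0,"tz":0.05,"spin":0.12,"claw":255},{"tx":0,"ty":0,"tz":0.05,"spin":0.1,"claw":255}]'
python3 -c "
from h import *
go([.572,.2035,.118],67.0);print(sense()['wrist_torque'])"
```

```text
clock: 16.45
tcp_pos: [0.5724, 0.2034, 0.1145]
tool_rot: [-2.64, -1.694, 0.038]
wrist_force: [-6.0, -1.6, 6.7]
width: 0.12
t 16.45 tcp [0.5724 0.2034 0.1145] axis [-0.0228 -0.0096 -0.9997] jaw -24.65 q [-0.9   0.72  0.75  1.97 -0.71  0.76 -0.15] w 0.12 F [-6.  -1.6  6.7]
shift cm [-0.01 -0.05 -0.35] n 0.4
spin 1.542
[ 0.09130547 -0.13995261  0.76693724]
clock: 16.62
tcp_pos: [0.5716, 0.2024, 0.1144]
tool_rot: [-2.82, -1.381, 0.04]
wrist_force: [-4.3, -2.2, 3.9]
width: 0.149
t 16.62 tcp [0.5716 0.2024 0.1144] axis [-0.0232 -0.0103 -0.9997] jaw -37.82 q [-0.93  0.75  0.81  1.98 -0.77  0.79 -0.32] w 0.149 F [-4.3 -2.2  3.9]
shift cm [ 0.11 -0.04 -0.36] n 0.4
spin 1.3121
[-0.41813742 -0.1623789   0.83866955]
```

The torque has saturated at about 0.8 N m, the height has stopped falling and the jaws are being wedged open. The screw is no longer turning, so it looks home. I'll open, go up and look.

```bash
python3 -m crank '[{"tx":0,"ty":0,"tz":0,"spin":0,"claw":180},{"tx":0,"ty":0,"tz":0,"spin":0,"claw":120},{"tx":0,"ty":0,"tz":0,"spin":0,"claw":60},{"tx":0,"ty":0,"tz":0,"spin":0,"claw":0},{"tx":0,"ty":0,"tz":0,"spin":0,"claw":0},{"tx":0,"ty":0,"tz":0,"spin":0,"claw":0},{"tx":0,"ty":0,"tz":0,"spin":0,"claw":0}]'
python3 -m crank '[{"tx":0,"ty":0,"tz":-2,"spin":0,"claw":0},{"tx":0,"ty":0,"tz":-3,"spin":0,"claw":0},{"tx":0,"ty":0,"tz":-3,"spin":0,"claw":0},{"tx":0,"ty":0,"tz":-3,"spin":0,"claw":0},{"tx":0,"ty":0,"tz":0,"spin":0,"claw":0}]'
python3 -c "
from h import *
go([.572,.2035,.118],67.4)
for n in('scene','side','wrist'):
  im=cv2.cvtColor(grab_frame(n),cv2.COLOR_RGB2BGR);cv2.imwrite('pics/%s3.png'%n,im)
W=cam('wrist');np.savez('w4.npz',K=W[0],d=W[1],R=W[2],t=W[3])
s=cv2.imread('pics/scene3.png')[85:160,250:325];d=cv2.imread('pics/side3.png')[110:185,180:255]
d0=cv2.imread('pics/side2.png')[110:185,180:255]
z=lambda a,k:cv2.resize(a,None,fx=k,fy=k,interpolation=cv2.INTER_CUBIC)
u,v=proj(W,[.572,.2035,.15]).astype(int);print(u,v)
w=cv2.imread('pics/wrist3.png');w=w[max(0,v-75):max(0,v-75)+150,u-100:u+100]
o=np.zeros((600,800,3),np.uint8);o[:300,:300]=z(s,4);o[:300,300:600]=z(d,4);o[300:600,400:700]=z(d0,4);x=z(w,2);o[300:300+x.shape[0],:400]=x
cv2.imwrite('pics/c3.png',o)"
```

```text
clock: 17.2
tcp_pos: [0.5705, 0.2016, 0.114]
tool_rot: [-2.82, -1.383, 0.044]
wrist_force: [0.2, -0.3, -0.3]
width: 0.603
clock: 17.62
tcp_pos: [0.5724, 0.2015, 0.2263]
tool_rot: [-2.82, -1.382, 0.053]
wrist_force: [0.6, -0.1, 0.2]
width: 0.959
t 17.62 tcp [0.5724 0.2015 0.2263] axis [-0.0304 -0.0146 -0.9994] jaw -37.8 q [-1.02  0.63  0.96  1.88 -0.61  0.99 -0.45] w 0.959 F [ 0.6 -0.1  0.2]
shift cm [ 0.46  0.   10.83] n 10.8
spin 1.3055
256 194
```

View pics/c3.png

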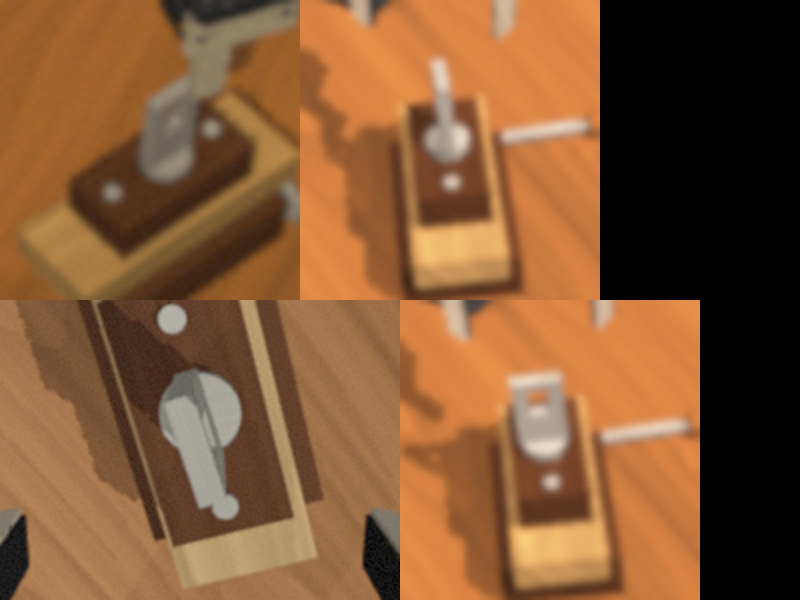

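The side view shows the head edge-on and upright, with the collar on the bridge. In the wrist crop the head's top face runs from ≈(177,400) to ≈(205,505). I'll measure the angle and height.

```bash
python3 -c "
from h import *
w=np.load('w4.npz');W=(w['K'],w['d'],w['R'],w['t'])
f=lambda x,y:((x+.5)/2-.5+156,(y+.5)/2-.5+119)
for zz in(.17,.173):
  a,b=plane(W,f(177,400),zz),plane(W,f(205,505),zz);e=b-a
  print(zz,a,b,(a+b)/2,np.linalg.norm(e),'angle',np.degrees(np.arctan2(e[1],e[0])))
S,D=cam('scene'),cam('side')
g=lambda x,y,ox,oy:((x+.5)/4-.5+ox,(y+.5)/4-.5+oy)
# head top far/near corner midpoints
print('top mid side x scene', tri(S,g(171,91,250,85),D,g(140,67,180,110)))
print('collar', plane(W,f(201,412),.108))
"
```

```text
0.17 [0.50582634 0.13290866 0.17      ] [0.48305251 0.08515109 0.17      ] [0.49443942 0.10902988 0.17      ] 0.052909664638229076 angle -115.49475161745418
0.173 [0.50742039 0.13471211 0.173     ] [0.48496541 0.08762318 0.173     ] [0.4961929  0.11116764 0.173     ] 0.052168893732076206 angle -115.49475161745409
top mid side x scene (array([0.57563551, 0.20802801, 0.17662486]), np.float64(0.004951507740488691))
collar [0.47816156 0.08260667 0.108     ]
```

```bash
python3 -c "
from h import *
w=np.load('w4.npz');W=(w['K'],w['d'],w['R'],w['t'])
f=lambda x,y:((x+.5)/2-.5+156,(y-300+.5)/2-.5+119)
for zz in(.17,.174):
  a,b=plane(W,f(177,400),zz),plane(W,f(205,505),zz);e=b-a
  print(zz,(a+b)/2,np.linalg.norm(e),'angle',np.degrees(np.arctan2(e[1],e[0])))
print('collar', plane(W,f(201,412),.108))
l,r=plane(W,f(159,412),.108),plane(W,f(242,412),.108);print('collar dia',np.linalg.norm(l-r))
w=np.load('w3.npz');W=(w['K'],w['d'],w['R'],w['t'])
"
```

```text
0.17 [0.57253718 0.20968314 0.17      ] 0.039309203916719104 angle -113.56093166824398
0.174 [0.57341725 0.21065454 0.174     ] 0.038575396843735725 angle -113.56093166824404
collar [0.5740333  0.20724352 0.108     ]
collar dia 0.036280176937536684
```

The head stopped at about 181° total turn while the pads slid on past it. The TCP went down 10.4 mm over both turns, against 10 mm expected. One quick check of the bystanders, then I'll hand in.

```bash
python3 -m crank '[{"tx":0,"ty":0,"tz":-3,"spin":0,"claw":0},{"tx":0,"ty":0,"tz":-2,"spin":0,"claw":0},{"tx":0,"ty":0,"tz":0,"spin":0,"claw":0},{"tx":0,"ty":0,"tz":0,"spin":0,"claw":0}]'
python3 -c "
from h import *
a=cv2.imread('pics/scene0.png').astype(int);b=cv2.cvtColor(grab_frame('scene'),cv2.COLOR_RGB2BGR).astype(int)
for n,(x,y,w,h) in dict(jar=(190,155,30,40),offcut=(295,198,50,45),chisel=(322,132,56,46),orange=(232,200,26,44),reds=(115,230,50,80),stand=(200,250,35,45)).items():
  print(n,np.abs(a-b)[y:y+h,x:x+w].mean().round(2))
go([.572,.2035,.118]);close_job()"
```

```text
clock: 18.1
tcp_pos: [0.5684, 0.2032, 0.2668]
tool_rot: [-2.817, -1.383, 0.077]
wrist_force: [-0.2, -0.3, -0.6]
width: 0.999
jar 1.67
offcut 1.48
chisel 2.43
orange 13.16
reds 13.12
stand 2.02
t 18.15 tcp [0.5684 0.2032 0.2666] axis [-0.0456 -0.0193 -0.9988] jaw -37.73 q [-1.05  0.6   1.    1.83 -0.55  1.08 -0.49] w 1.0 F [-0.1 -0.2  0.6]
shift cm [ 0.89  0.63 14.83] n 14.9
the job is handed in; nothing more can be done
```

The orange and red pieces gave larger differences than the rest, so I'll look at the saved frames to report that correctly.

```bash
python3 -c "
import cv2
c=[cv2.imread('pics/scene%d.png'%i)[190:320,100:270] for i in(0,3)]
cv2.imwrite('pics/cmp.png',cv2.resize(cv2.hconcat(c),None,fx=2.3,fy=2.3))"
```

```text
(no output)
```

View pics/cmp.png

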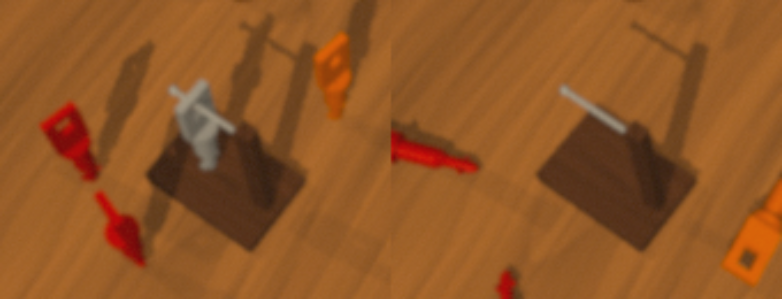

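The job is handed in at 18.2 s: the steel screw is off its peg and screwed down into the well, with the collar apparently fully home on the bridge.

**What I did:**
- I lifted the screw about 7 mm, drew it off the peg and lowered it into the well until it rested on the thread.
- I turned it 91° clockwise, let go and backed off. The pictures showed it standing alone and upright, not yet home.
- I gripped it afresh across the flat faces of the head and turned it clockwise until it stopped, then let go and raised the open gripper well clear.

**Checks that agreed:**
- **Turn:** the head stopped about 181° from where it started, measured in a picture, against 145–180° expected. At the end the pads slid round the head and the torque levelled off at about 0.8 N m.
- **Depth:** the tool went down 10.4 mm over the two turns, against 10 mm expected.
- **Forces:** the highest wrist force I read was about 39 N, as the screw came to rest on the thread.
- **Bystanders:** the jar, off-cut, chisel and stand look unchanged between the first and last pictures.

**Less certain or in disagreement:**
- **Collar contact:** I could not see the collar's contact with the bridge directly. It rests on the stop, the depth and the angle.
- **Straightness:** in the last picture the head's top measured about 3 mm off the collar's centre, which I put down to pixel reading. I did not confirm it separately.
- **Orange and red screws:** all three differ between the first and last pictures. They stood on end at the start and have toppled onto the bench. They were already lying down in the wrist picture at 2.5 s, when the gripper was still about 0.3 m above the bench and the wrist force was near zero. It seems they fell by themselves.

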